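Put the drinking-water filter back in service

ROBOT

A 7-joint arm with a two-finger parallel gripper is mounted at the origin on the work surface. World frame = base frame: x ahead of the robot, y to its left, z up, the work surface at z = 0. Lengths are in m, angles in rad, forces in N, time in s.
With the tool pointing down it reaches from about 0.425 to 0.875 m from the base axis. Payload 9.9 kg.
Tool frame: the origin (TCP) lies between the finger pads; the fingertips stand 17 mm ahead of it and the grasp point (between the pads) lies 2 mm behind it; z points along the fingers, y is the line along which they close (so a half turn about z gives the same grasp; the last joint's range is limited). The gripper opens to 85 mm and grips with 20 to 120 N. Pads are 22 mm wide; open, the fingers measure 114 mm over their backs; the gripper's body (76 mm by 85 mm) begins 54 mm behind the grasp point. The pads swing forward as they close: fully open they stand 13 mm farther back than shut.
Start: joints at [-1.271, 0.576, 0.025, 1.437, -0.015, 1.129, -0.057], TCP at [0.253, 0.626, 0.248] pointing down, gripper open.
Joint ranges: [-2.76, 2.76], [-0.34, 2.15], [-1.52, 1.57], [0.19, 2.46], [-1.09, 4.23], [0.17, 1.99], [-2.82, 2.82]. Speed limits (rad/s): [2.22, 2.22, 3.01, 3.01, 3.14, 3.14, 3.14].

INTERFACE

Orientations are given as a unit quaternion [x, y, z, w].
In Python, from rig import r, viewer, ticket, readout gives the robot as it stands. Calls block until the motion is done:
- r.reach(position, orientation): joint-space move of the TCP to a pose.
- r.move_straight(position, rot=None, vel=0.15, stop_force=None): straight line of the TCP; rot=None keeps the orientation; vel is the mean speed in m/s. With stop_force (N) it stops when the force on the tool has changed by that much, and returns True; else False.
- r.movej(angles): joint-space move.
- r.command_gripper(opening): finger opening in m; the grip force is fixed at half the most; returns when the fingers have stopped.
- r.sleep(seconds).
- r.solve_ik(position, orientation): joint angles nearest the present ones, or None.
- viewer.snapshot(name): name is "scene" or "top" or "wrist"; returns a dict with "pixels" (480x640x3 uint8, red, green, blue), "range_z" (480x640 float32, m along the optical axis (not along the pixel's ray), 0 where there is no reading), "intrinsics" (3x3 intrinsics, pixels), "world_to_cam" (4x4, takes a point from world to camera coordinates). Camera axes: x right, y down, z forward; pixel columns grow to the right and rows downward; lengths in m; the calibration is good to about 2 mm. A picture is of the moment at which its call begins.
A pose or a line that the arm cannot do raises r.PlanningError and nothing moves.
- ticket.job_done(): hands the job in; it is judged then, once.
Trained networks look in the newest picture that a camera, given by its name, has taken for a name from the list of things; names that differ only in an ending like _2 or _b are one class to them, and where a whole thing is asked for, a point or a joint stands for the part that bears it (a point fixed in the world has none). Each returns a list of dicts, best first, with "conf" (0 to 1); they miss things now and then, are a little off and sometimes report something else, mostly with a low value. They report only what shows in the picture. A call takes as long as a camera call. They do not tell look-alikes from the thing itself.
- viewer.recognise(target, camera): "point" ([x, y, z] in m, in world coordinates, good to about 4 mm: the middle of the surface that is visible of it).
- viewer.spot_point(target, camera): "point" ([x, y, z] in m, in world coordinates, good to about 4 mm: a listed point, or the origin of a listed thing).
Readings, each from a call of its own:
- readout.get_clock(): time.
- readout.get_joints(): joint angles.
- readout.get_qd(): joint speeds.
- readout.get_joint_torque(): joint torques, N m.
- readout.get_tcp_pos(): TCP position.
- readout.get_tool_rot(): TCP orientation.
- readout.get_contact_force(): force on the tool from outside, world axes, zero at the start.
- readout.get_torque(): the same for the moment, N m.
- readout.get_gripper_width(): finger opening in m.
- readout.get_grip_force(): force on a finger pad.
Only numpy, scipy, OpenCV 4.12 (cv2) and the standard library are available. Lean on these libraries where they do the work, as an engineer would, in place of code of your own. Each camera call takes 0.05 s, during which the arm holds its last target. There are 200 camera calls.

TASK

Finish servicing the drinking-water filter: swing the wire bail with the red grips up and over the strainer lid until it snaps past its centre and clamps the lid, and push the fresh filter tube (white with blue bands) from the stand into the leaning blue-mouthed port, through the stiff seal, until it bottoms. Let go of both, and leave the spent brown tube and everything else where they stand.

Things in the scene. Friction and masses are not known exactly. Their poses are not given: they have to be found in the camera images.
- bail_grip (a point): Middle of the wire bail's crossbar, a level bar along this point's y axis with two free-turning red grip sleeves, 12 mm across and 41 mm long, centred 32 mm to either side; the wire arms are at 64 mm. z: along the arms, hinge to crossbar. A steel bead in its middle rides over a black cam rib, 16 mm wide, on the lid; below the sleeves 28 mm stays free all the way: pinch one from above.
- bail_hinge (a point): Point on the bail's hinge line, on the axis of the clear strainer bowl (96 mm across), 118 mm above the table. y: the hinge line; x: level, to the back of the station (the open bail lies to the front, -x). In this frame the crossbar centre is at x = -90*sin(1.396-q), z = 90*cos(1.396-q) mm for joint value q. The steel lid is 106 mm across, its rim 35 mm above this point.
- bail (a joint): Bail angle, rad. 0: open, leaning 80 degrees to the front; 1.40: upright, dead centre; 1.57: clamped, on its stop 10 degrees past upright. About 1 N at the crossbar moves it, then from 1.15 on up to about 7 N as the bead rides up the rib and squeezes the lid on its gasket; from about 1.45 it snaps to the stop by itself; short of dead centre it springs back.
- port_mouth (a point): Centre of the port's mouth, 124 mm above the table. z: the port's axis, out of the mouth, leaning 30 degrees from vertical to the station's front. Bore 16.6 mm wide, ending 32 mm below the mouth; the first 6 mm is a conical lead-in, 26 mm wide at the mouth. Rubber lips 14 to 22 mm down: up to 16 N to push the stem past them, then about 8 N; they hold it. Nothing within 70 mm of the axis above it.
- filter_mid (a point): Centre of the fresh filter tube: white with blue bands, 144 mm long, 0.1 to 0.2 kg, rigid. z: along it, stem to closed top. Body 30 mm across, 110 mm long (38 mm below this point to 72 mm above it); below that the stem, 15 mm across, 34 mm long. It stands stem down in a hole of the grey stand, the stem 34 mm deep: lift it 40 mm straight up to clear.
- filter_stem (a point): Tip of the fresh tube's stem, on its axis, 72 mm below its centre, chamfered over 5 mm. Fully home it touches the floor of the port, 32 mm below the mouth, the body's shoulder then 2 mm off the mouth.
- spent_mid (a point): Centre of the spent tube: the same shape, brown with grey bands, standing in the other hole of the stand, 90 mm away. It stays there.
- caddy: Grey stand for the two tubes, fixed to the table, 155 x 60 x 46 mm, origin in the middle of its underside, holes at x = -45 and +45 mm (which tube is in which varies).
- station: Filter station, a grey base plate 220 x 400 mm, 15 mm thick, fixed to the table, with strainer bowl, leaning filter head and a steel filling spout (222 mm high) beyond the bowl, 135 mm from its axis along +y. Origin on the table; -x is its front.
- tumbler: Glass tumbler, 66 mm across and 100 mm high, standing on the drip grate of the station under the spout. Stays there.
- container: Clear round food container, 160 mm across, 153 mm high. Stays there.
- sanitiser: White bottle, 64 mm across, 170 mm high. Stays there.
- cups: Stack of paper cups, 74 mm across, 141 mm high. Stays there.
- tin: Round aluminium tin with a white lid, 84 mm across, 50 mm high. Stays there.
Not all that is in view belongs to the job. What is shaped like the part that bears filter_mid but green or yellow is not meant.

How it is judged:
At the end, for the whole second after the job is handed in: The bail is past dead centre on its stop (joint over 1.48 rad), and the fresh tube stays in the leaning port, in line with it (within 7 degrees, stem within 4 mm of the axis) with its stem tip at least 29 mm below the mouth (the bore is 32 mm deep) (value of joint bail above 1.48 rad and z of filter_stem in the frame of port_mouth below -0.029 m and x of filter_stem in the frame of port_mouth between -0.004 and 0.004 m and y of filter_stem in the frame of port_mouth between -0.004 and 0.004 m and angle between the z axis of filter_mid and the z axis of port_mouth, either way round below 0.12 rad); the robot touches nothing.
It fails at once if the spent tube is pulled from its hole or knocked over (distance of spent_mid from where it was at the start of the episode above 0.02 m).
It fails at once if a bystander is moved more than 30 mm (distance of any of tumbler, container, sanitiser, tin, cups from where it was at the start of the episode above 0.03 m).
It also fails if it takes over 61 s, if anything falls off the work surface, if the arm or the gripper's body presses on something with over 40 N, if the wrist force passes 120 N, or if a joint passes its speed limit or range.

## Working session

There is one attempt and no reset: what is moved stays moved. The work goes in short steps, each a Python script; the robot and the scene stay as the last script left them, time stands still between calls to the robot, and variables do not carry over. Pictures are saved under pics/ and viewed, at most 10 in all, crops included, and the job is handed in when it is done.

```bash
mkdir -p pics
cat > h.py <<'E'
from rig import r, viewer, ticket, readout
import numpy as np, cv2
from scipy.spatial.transform import Rotation as R
def shot(c,name=None):
    s=viewer.snapshot(c)
    if name: cv2.imwrite('pics/'+name,s['pixels'][:,:,::-1])
    return s
def cloud(s):
    K=s['intrinsics'];d=s['range_z'];v,u=np.mgrid[:480,:640]
    P=np.stack([(u-K[0,2])/K[0,0]*d,(v-K[1,2])/K[1,1]*d,d,np.ones_like(d)],-1)
    W=P@np.linalg.inv(s['world_to_cam']).T
    W[d==0]=np.nan
    return W[...,:3]
E
python3 - <<'E'
from h import *
for c in('scene','top'):
    s=shot(c,c+'0.png'); np.savez(c+'0.npz',**s)
    for t in ['bail_grip','bail_hinge','port_mouth','filter_mid','filter_stem','spent_mid','caddy','station','tumbler','container','sanitiser','cups','tin']:
        print(c,t,[(np.round(d['point'],3).tolist(),round(d['conf'],2)) for d in viewer.spot_point(t,c)][:3])
print(readout.get_clock(),readout.get_tool_rot())
E
```

```text
scene bail_grip [([0.521, 0.136, 0.144], 0.58)]
scene bail_hinge [([0.607, 0.12, 0.117], 0.85)]
scene port_mouth [([0.609, -0.048, 0.121], 0.71)]
scene filter_mid [([0.5, -0.296, 0.089], 0.9), ([0.407, -0.378, 0.074], 0.77), ([0.375, -0.17, -0.004], 0.7)]
scene filter_stem [([0.515, -0.389, 0.001], 0.94), ([0.503, -0.294, 0.015], 0.8), ([0.406, -0.379, -0.002], 0.78)]
scene spent_mid [([0.587, -0.302, 0.082], 0.92), ([0.61, -0.046, 0.118], 0.33)]
scene caddy [([0.547, -0.301, 0.001], 0.62), ([0.379, -0.17, -0.002], 0.48)]
scene station [([0.59, 0.074, -0.002], 0.8)]
scene tumbler [([0.549, 0.262, 0.016], 0.62)]
scene container [([0.494, 0.557, 0.002], 0.71), ([0.504, -0.295, 0.013], 0.29)]
scene sanitiser [([0.393, -0.529, 0.002], 0.56)]
scene cups [([0.615, -0.492, -0.002], 0.64)]
scene tin [([0.38, -0.173, -0.002], 0.91)]
top bail_grip [([0.59, 0.074, -0.0], 0.57), ([0.52, 0.135, 0.145], 0.5)]
top bail_hinge [([0.606, 0.122, 0.117], 0.86)]
top port_mouth [([0.612, -0.052, 0.124], 0.86)]
top filter_mid [([0.474, -0.433, 0.076], 0.55), ([0.509, -0.38, 0.07], 0.54), ([0.406, -0.382, 0.075], 0.5)]
top filter_stem [([0.473, -0.435, 0.004], 0.71)]
top spent_mid [([0.594, -0.299, 0.082], 0.58), ([0.504, -0.3, 0.085], 0.24)]
top caddy [([0.546, -0.296, -0.005], 0.8)]
top station [([0.59, 0.072, -0.0], 0.79)]
top tumbler [([0.556, 0.263, 0.009], 0.58)]
top container [([0.499, 0.556, -0.0], 0.59)]
top sanitiser [([0.391, -0.529, 0.002], 0.55)]
top cups [([0.616, -0.491, -0.003], 0.81)]
top tin [([0.377, -0.167, 0.004], 0.67)]
1.4 [ 1.90727616e-01  9.81642998e-01 -3.70448329e-05 -4.24084986e-06]
```

View pics/scene0.png

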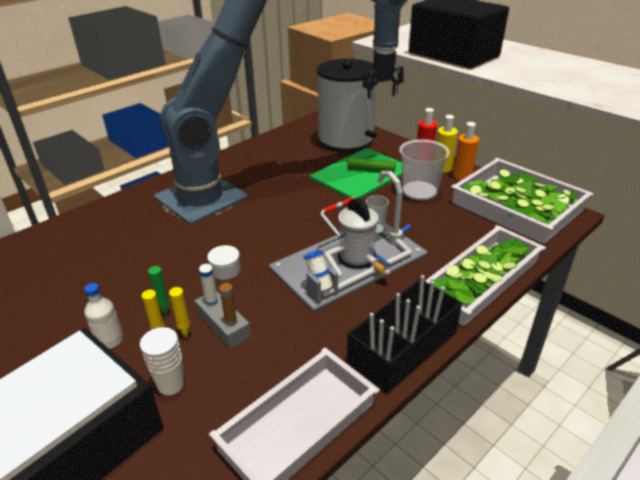

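View pics/top0.png

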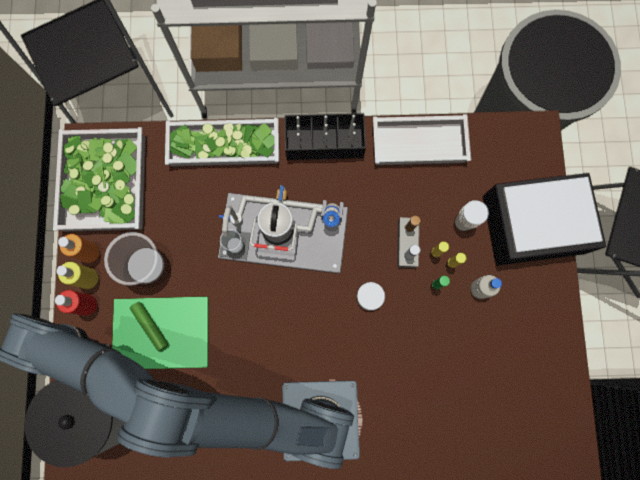

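The scene view shows the fresh white/blue tube in the stand at about (208,283), with the brown one at (228,303). The leaning port is at (318,265) and the red-gripped bail at (340,210). In the top view, the stand's tubes are at (414,250) and (414,224), the bail at (270,246) and the port at (331,213). I'll measure the yaw next and take a closer look with the wrist camera.

Run:
```python
from h import *
s=dict(np.load('top0.npz')); W=cloud(s)
m=(abs(W[...,2]-0.015)<.006)&(abs(W[...,0]-.59)<.2)&(abs(W[...,1]-.07)<.27)
n,l,st,c=cv2.connectedComponentsWithStats(cv2.morphologyEx(m.astype(np.uint8),cv2.MORPH_OPEN,np.ones((3,3))))
k=1+st[1:,4].argmax(); print(st[k])
print('plate',cv2.minAreaRect((W[l==k][:,:2]*1000).astype(np.float32)))
m=(abs(W[...,2]-0.046)<.006)&(abs(W[...,0]-.546)<.12)&(abs(W[...,1]+.3)<.06)
print('caddy',cv2.minAreaRect((W[m][:,:2]*1000).astype(np.float32)))
dn=lambda yaw:(R.from_euler('z',yaw)*R.from_euler('x',np.pi)).as_quat()
for yaw in (0,np.pi/2,-np.pi/2,np.pi): 
  q=r.solve_ik([.50,.05,.40],dn(yaw)); print(yaw,None if q is None else np.round(q,2))
  q=r.solve_ik([.50,-.3,.2],dn(yaw)); print(yaw,None if q is None else np.round(q,2))
r.reach([.47,.05,.40],dn(-np.pi/2-.1+np.pi))
s=shot('wrist','w1.png'); np.savez('w1.npz',**s)
for t in ['bail_grip','bail_hinge','port_mouth','station']:
    print(t,[(np.round(d['point'],4).tolist(),round(d['conf'],2)) for d in viewer.spot_point(t,'wrist')][:3])
print(readout.get_clock(),np.round(readout.get_joints(),2),np.linalg.inv(s['world_to_cam'])[:3,3])
```

```text
[300 231  25  16 204]
plate ((569.813232421875, 7.54443359375), (51.69548797607422, 76.5799331665039), 2.815354108810425)
caddy ((546.1856079101562, -299.6564025878906), (61.47892379760742, 155.90475463867188), 85.30460357666016)
0 [-0.89  0.31  0.98  1.63 -0.26  1.34 -1.44]
0 [-0.04  0.62  0.84  1.77 -0.55  1.   -0.56]
1.5707963267948966 [-0.64  0.24  0.59  1.63 -0.13  1.32 -0.03]
1.5707963267948966 [-0.08  0.66  0.93  1.77 -0.61  1.03  1.08]
-1.5707963267948966 [ 0.68  0.41 -1.29  1.59  0.39  1.44  2.5 ]
-1.5707963267948966 [-0.21  0.9   1.36  1.78 -0.92  1.28 -1.75]
3.141592653589793 [-0.45  0.22  0.34  1.62 -0.07  1.32  1.47]
3.141592653589793 [ 0.1   0.55  0.56  1.77 -0.35  0.93  2.39]
bail_grip [([0.5248, 0.1349, 0.1463], 0.82)]
bail_hinge []
port_mouth [([0.6087, -0.048, 0.1194], 0.56)]
station [([0.3712, -0.1696, 0.0024], 0.64), ([0.5891, 0.0752, -0.003], 0.59)]
3.9167 [-0.69  0.18  0.6   1.69 -0.11  1.3  -0.17] [0.47762417 0.11867676 0.52416295]
```

View pics/w1.png

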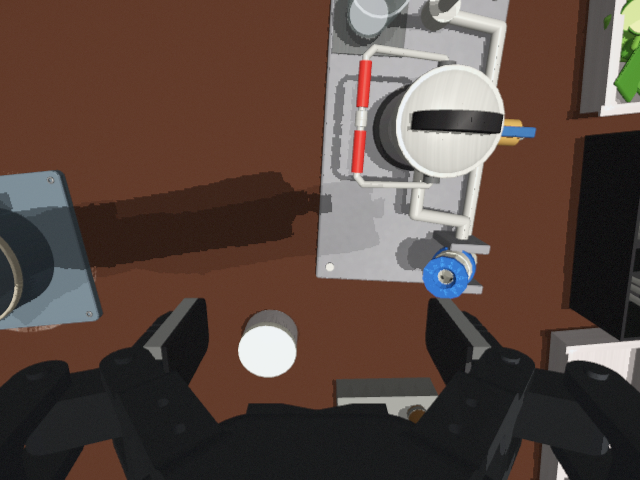

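Run:
```python
from h import *
for f in('w1','top0'):
    s=dict(np.load(f+'.npz')); W=cloud(s); p=s['pixels'].astype(int)
    near=(W[...,0]>.44)&(W[...,0]<.8)&(abs(W[...,1]-.07)<.22)
    red=(p[...,0]>150)&(p[...,1]<70)&(p[...,2]<70)&near&(W[...,2]>.11)&(W[...,2]<.2)&(W[...,1]<.25)
    Q=W[red]; c=Q.mean(0); v=np.linalg.svd(Q-c,full_matrices=False)[2][0]; print(f,'red',red.sum(),c.round(4),Q.min(0).round(3),Q.max(0).round(3),'dir',v.round(3),'yaw',np.degrees(np.arctan2(-v[0]/v[1],1)).round(2))
    lid=near&(W[...,2]>.148)&(W[...,2]<.158)&(np.hypot(W[...,0]-.606,W[...,1]-.12)<.07)
    if lid.sum()>20: print('lid',lid.sum(),cv2.minEnclosingCircle((W[lid][:,:2]*1000).astype(np.float32)))
    blue=(p[...,2]>130)&(p[...,0]<70)&near&(abs(W[...,1]+.05)<.05)&(W[...,2]>.09)
    Q=W[blue]; print('blue',blue.sum(),Q.mean(0).round(4),Q.min(0).round(3),Q.max(0).round(3))
    pl=near&(abs(W[...,2]-.015)<.005)
    print('plate',pl.sum(),cv2.minAreaRect((W[pl][:,:2]*1000).astype(np.float32)))
    if f=='w1': print(np.linalg.inv(s['world_to_cam']).round(3))
```

```text
w1 red 618 [0.523  0.1394 0.1489] [0.511 0.086 0.145] [0.536 0.187 0.153] dir [-0.15  -0.989 -0.   ] yaw -8.61
lid 4327 ((607.7216796875, 123.3261489868164), 53.11421203613281)
blue 1228 [ 0.6139 -0.0486  0.1213] [ 0.59  -0.073  0.09 ] [ 0.659 -0.024  0.136]
plate 25147 ((592.9896240234375, 93.43746948242188), (374.3914794921875, 219.63987731933594), 81.37201690673828)
[[ 0.995 -0.094 -0.025  0.478]
 [-0.098 -0.96  -0.263  0.119]
 [ 0.     0.265 -0.964  0.524]
 [ 0.     0.     0.     1.   ]]
top0 red 10 [0.5236 0.1506 0.1507] [0.519 0.096 0.146] [0.529 0.181 0.157] dir [-0.076 -0.997 -0.017] yaw -4.38
lid 332 ((607.1163330078125, 120.5514907836914), 53.61623001098633)
blue 138 [ 0.609  -0.0513  0.1228] [ 0.59  -0.074  0.105] [ 0.629 -0.028  0.137]
plate 3611 ((620.042236328125, 69.77450561523438), (438.1182556152344, 358.67083740234375), 89.85265350341797)
```

The wrist view shows the red sleeves at about (364,83) and (358,150), the lid with its black rib at (450,120), and the port mouth at (446,272). The measurements agree: yaw about -8.6°, hinge near (0.607, 0.122) and the bail at q≈0.13. Bail first, on the -y sleeve.

```bash
cat >> h.py <<'E'
YAW=np.radians(-8.6); HX=np.array([np.cos(YAW),np.sin(YAW),0]); HY=np.array([-np.sin(YAW),np.cos(YAW),0]); Z=np.array([0,0,1.])
HINGE=np.array([.607,.122,.118])
dn=lambda yaw:(R.from_euler('z',yaw)*R.from_euler('x',np.pi)).as_quat()
def bar(q): 
    a=1.396-q; return HINGE-.032*HY+HX*(-.09*np.sin(a))+Z*(.09*np.cos(a)-.002)
E
python3 - <<'E'
from h import *
Q=dn(YAW+np.pi/2); f=lambda:np.round(readout.get_contact_force(),1)
p=bar(.13); print(p)
r.command_gripper(.045)
r.reach(p+.07*Z,Q)
print(r.move_straight(p,vel=.1,stop_force=8),f())
r.command_gripper(0)
print(readout.get_gripper_width(),readout.get_grip_force(),readout.get_tcp_pos(),f(),readout.get_clock())
if .008<readout.get_gripper_width()<.016:
    for q in np.arange(.3,1.3,.16):
        r.move_straight(bar(q),vel=.12); print(round(q,2),f(),round(readout.get_gripper_width(),4))
print(readout.get_clock()); shot('scene','s2.png')
for c in('scene','wrist'):
    if c=='wrist': shot(c,'w2.png')
    print([(np.round(d['point'],3),d['conf']) for d in viewer.spot_point('bail_grip',c)])
E
```

```text
[0.51732842 0.10319766 0.1430089 ]
False [0.1 0.2 0.8]
0.010237475770973234 58.40485632419586 [0.51702311 0.10334108 0.14308779] [-1.9  1.4  1.1] 6.475
0.3 [-3.1  1.3  1.4] 0.0103
0.46 [-3.6  1.3  3. ] 0.0098
0.62 [-4.3  0.6  4.3] 0.0102
0.78 [-5.   1.   8.2] 0.0099
0.94 [-4.2  0.7  9.5] 0.0097
1.1 [-1.8  1.   8.3] 0.01
1.26 [-3.2  1.1  7.6] 0.0096
8.35
[]
[(array([0.598, 0.126, 0.207]), 0.77)]
```

Run:
```python
from h import *
f=lambda:np.round(readout.get_contact_force(),1)
for q in (1.34,1.42,1.5,1.58,1.64):
    r.move_straight(bar(q),vel=.08); print(q,f())
r.command_gripper(.04); print(f())
r.move_straight(bar(1.64)+.09*Z,vel=.2)
r.reach([.47,.05,.40],dn(np.pi/2-.1))
s=shot('wrist','w3.png')
print([(np.round(d['point'],3),d['conf']) for d in viewer.spot_point('bail_grip','wrist')])
W=cloud(s);p=s['pixels'].astype(int)
Q=W[(p[...,0]>150)&(p[...,1]<70)&(p[...,2]<70)&(abs(W[...,0]-.6)<.08)&(abs(W[...,1]-.12)<.1)]
print(len(Q),(Q-HINGE)[:].mean(0)@np.array([HX,HY,Z]).T)
print(readout.get_clock())
```

```text
1.34 [-0.5 -0.2  6.4]
1.42 [5.2 0.2 2.6]
1.5 [5.9 0.8 0.8]
1.58 [-4.8  0.9 10.7]
1.64 [-25.8   2.1  29.8]
[-0.5  0.3 -0.8]
[(array([0.622, 0.121, 0.209]), 0.81)]
882 [0.01465966 0.00458134 0.09207635]
11.6833
```

View pics/w3.png

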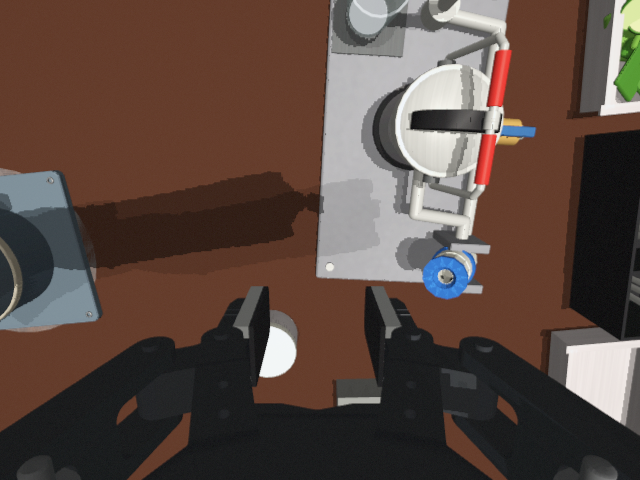

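The bail is clamped: the bar now lies behind the rib at about (492,120), at x≈+15 mm in the hinge frame. Next I'll refine the port and tube positions.

```bash
cat >> h.py <<'E'
AX=-.5*HX+np.cos(np.pi/6)*Z; PX=np.cos(np.pi/6)*HX+.5*Z
QI=R.from_matrix(np.c_[PX,-HY,-AX]).as_quat()
E
python3 - <<'E'
from h import *
s=dict(np.load('w1.npz')); W=cloud(s); p=s['pixels'].astype(int)
m=(p[...,2]>110)&(p[...,0]<90)&(p[...,2]>p[...,0]+60)&(np.linalg.norm(np.nan_to_num(W)-[.61,-.05,.122],axis=-1)<.04)
L=(W[m]-[.61,-.05,.122])@np.array([PX,HY,AX]).T
print('ax hist',np.histogram(L[:,2]*1000,bins=np.arange(-30,20,2)))
t=L[L[:,2]>np.percentile(L[:,2],97)-.005]; print(len(t),'top mean',t.mean(0).round(4),(t.min(0)+t.max(0)).round(4)/2,(t.max(0)-t.min(0)).round(4),cv2.fitEllipse((t[:,:2]*1000).astype(np.float32)) ,cv2.minEnclosingCircle((t[:,:2]*1000).astype(np.float32)))
n=np.linalg.svd(t-t.mean(0))[2][2]; print('normal',n.round(3))
Q=dn(YAW)
r.reach([.44,-.28,.36],Q)
s=shot('wrist','w4.png');W=cloud(s);p=s['pixels'].astype(int)
for t in('filter_mid','spent_mid','caddy'): print(t,[(np.round(d['point'],3).tolist(),round(d['conf'],2)) for d in viewer.spot_point(t,'wrist')][:4])
for nm,x in(('fresh',.503),('spent',.591)):
    m=(abs(W[...,2]-.156)<.006)&(np.hypot(W[...,0]-x,W[...,1]+.298)<.035)
    print(nm,m.sum(),cv2.minEnclosingCircle((W[m][:,:2]*1000).astype(np.float32)),np.median(W[m],0),np.median(p[m],0))
for g in(0,np.pi):
    q=r.solve_ik([.503,-.298,.13],dn(YAW+g)); print(q)
    Qi=(R.from_quat(QI)*R.from_euler('z',g)).as_quat()
    for h in (.06,.085,.17): print(h,r.solve_ik(np.array([.61,-.05,.122])+h*AX,Qi))
print(readout.get_clock())
E
```

```text
ax hist (array([  0,   0,   0,   0,   0,   0,   0,   0,   0,   0,   0,   0,  23,
        83, 507, 636,  12,   0,   0,   0,   0,   0,   0,   0]), array([-30, -28, -26, -24, -22, -20, -18, -16, -14, -12, -10,  -8,  -6,
        -4,  -2,   0,   2,   4,   6,   8,  10,  12,  14,  16,  18]))
1221 top mean [ 0.0017  0.0019 -0.0001] [ 0.0012   0.00145 -0.0001 ] [0.05   0.0499 0.0064] ((1.5557506084442139, 1.8736838102340698), (41.63186264038086, 42.51846694946289), 139.89634704589844) ((0.9518728256225586, 1.3866195678710938), 25.927385330200195)
normal [-0.    -0.002  1.   ]
filter_mid [([0.472, -0.432, 0.068], 0.85), ([0.503, -0.387, 0.068], 0.71), ([0.406, -0.382, 0.069], 0.67)]
spent_mid [([0.591, -0.302, 0.086], 0.96)]
caddy [([0.546, -0.302, -0.001], 0.57), ([0.372, -0.165, -0.0], 0.34)]
fresh 941 ((502.6943359375, -294.98382568359375), 15.119036674499512) [ 0.502802   -0.29500128  0.154765  ] [251. 255. 252.]
spent 1208 ((592.189697265625, -301.73724365234375), 15.220142364501953) [ 0.59166506 -0.3016229   0.15482817] [229. 188. 134.]
[-0.02740513  0.72083672  0.81748706  1.84184699 -0.67380866  0.88130301
 -0.60291492]
0.06 None
0.085 None
0.17 [-0.95930977  0.25365003  1.08597918  2.25496446 -0.65149371  0.29149129
 -1.08488991]
[ 0.41189422  0.57179718  0.06587932  1.82614499 -0.05255117  0.74532673
  1.92665002]
0.06 [ 0.40215381  0.42454242 -0.63550976  2.23705621  1.51471607  0.38318927
 -0.11020844]
0.085 [ 0.07679178  0.3239046  -0.19379125  2.24978034  1.25588554  0.19051672
  0.12669812]
0.17 [-0.55993925  0.15420417  0.53826883  2.24726046  0.07993775  0.24770726
  1.30067246]
13.15
```

View pics/w4.png

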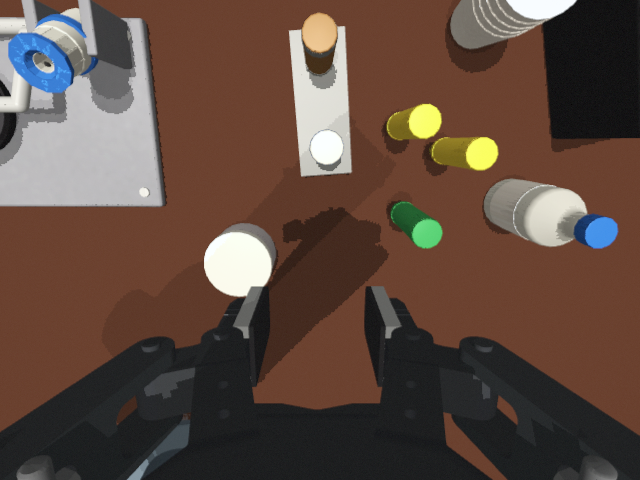

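```bash
cat >> h.py <<'E'
PORT=np.array([.61,-.05,.122])+.0012*PX+.0015*HY+.001*AX
TUBE=np.array([.5027,-.2955,.084]); GH=.045
def pose(tip,ax,d,g):
    """TCP pose holding the tube (tip, axis ax) with the tool turned d about the pad axis"""
    px=np.cross(HY,ax)
    rot=R.from_matrix(np.c_[px,-HY,-ax])
    rot=rot*R.from_euler('y',d)*R.from_euler('z',g)
    return tip+(.072+GH)*ax+.002*rot.apply([0,0,1]), rot.as_quat()
E
python3 - <<'E'
from h import *
for g in(0,np.pi):
  for d in np.radians([-25,-20,-15,15]):
    print('g',round(g,1),'d',round(np.degrees(d)),'toolz stand',R.from_quat(pose(TUBE,Z,d,g)[1]).apply([0,0,1]).round(2))
    for nm,tip,ax in(('stand',TUBE-.072*Z,Z),('lift',TUBE+.05*Z,Z),('pre',PORT+.04*AX,AX),('ins',PORT-.032*AX,AX)):
        q=r.solve_ik(*pose(tip,ax,d,g)); print(nm,None if q is None else np.round(q,2))
E
```

```text
g 0 d -25 toolz stand [-0.42  0.06 -0.91]
stand [-0.03  0.97  0.89  1.49 -0.47  1.38 -0.8 ]
lift [-0.04  0.85  0.95  1.36 -0.39  1.59 -0.82]
pre [-0.7   0.49  1.03  1.89 -0.53  0.96 -1.16]
ins [-0.58  0.6   0.92  1.89 -0.63  0.87 -1.09]
g 0 d -20 toolz stand [-0.34  0.05 -0.94]
stand [-0.04  0.92  0.89  1.56 -0.5   1.29 -0.77]
lift [-0.06  0.8   0.96  1.43 -0.41  1.5  -0.81]
pre [-0.75  0.45  1.05  1.96 -0.54  0.84 -1.16]
ins [-0.61  0.55  0.9   1.96 -0.67  0.74 -1.06]
g 0 d -15 toolz stand [-0.26  0.04 -0.97]
stand [-0.05  0.87  0.88  1.63 -0.54  1.19 -0.74]
lift [-0.08  0.75  0.96  1.5  -0.44  1.41 -0.8 ]
pre [-0.8   0.4   1.06  2.03 -0.57  0.71 -1.14]
ins [-0.62  0.51  0.87  2.04 -0.71  0.6  -1.02]
g 0 d 15 toolz stand [ 0.26 -0.04 -0.97]
stand [ 0.13  0.56  0.56  2.06 -0.91  0.51 -0.35]
lift [-0.09  0.45  0.87  1.92 -0.69  0.8  -0.56]
pre [ 0.2   0.19 -0.42  2.46  2.24  0.4   2.23]
ins None
g 3.1 d -25 toolz stand [-0.42  0.06 -0.91]
stand [0.35 0.78 0.07 1.47 0.06 1.31 1.81]
lift [0.35 0.67 0.08 1.34 0.06 1.55 1.83]
pre [-0.21  0.32  0.24  1.87 -0.08  0.87  1.49]
ins [-0.12  0.44  0.15  1.87 -0.08  0.75  1.49]
g 3.1 d -20 toolz stand [-0.34  0.05 -0.94]
stand [0.35 0.74 0.08 1.54 0.04 1.2  1.83]
lift [0.34 0.62 0.1  1.41 0.04 1.45 1.85]
pre [-0.25  0.28  0.27  1.95 -0.07  0.75  1.48]
ins [-0.14  0.41  0.16  1.95 -0.06  0.62  1.47]
g 3.1 d -15 toolz stand [-0.26  0.04 -0.97]
stand [0.36 0.69 0.09 1.62 0.02 1.09 1.85]
lift [0.34 0.57 0.12 1.48 0.01 1.34 1.87]
pre [-0.29  0.25  0.31  2.02 -0.06  0.62  1.46]
ins [-0.15  0.38  0.16  2.02 -0.03  0.49  1.43]
g 3.1 d 15 toolz stand [ 0.26 -0.04 -0.97]
stand [ 0.59  0.5  -0.13  2.04 -0.08  0.36  1.98]
lift [ 0.43  0.33  0.11  1.9  -0.21  0.67  2.09]
pre [ 0.71  0.28 -1.07  2.44  1.97  0.57 -0.63]
ins None
```

```bash
cat >> h.py <<'E'
D,G=np.radians(-18),0
E
python3 - <<'E'
from h import *
f=lambda:np.round(readout.get_contact_force(),1)
p,q=pose(TUBE-.072*Z,Z,D,G)
r.command_gripper(.055)
r.reach(p+.09*Z,q)
print(r.move_straight(p,vel=.12,stop_force=8),f())
r.command_gripper(0); w=readout.get_gripper_width()
print(w,readout.get_grip_force(),readout.get_tcp_pos()-p,f())
if w>.024:
    r.move_straight(p+.05*Z,vel=.08); r.move_straight(p+.12*Z,vel=.15)
    r.reach(*pose(PORT+.05*AX,AX,D,G)); r.sleep(.3)
    print(f(),readout.get_gripper_width())
    s=shot('scene','s5.png'); np.savez('s5.npz',**s)
    for t in('filter_mid','filter_stem'): print(t,[(np.round((np.array(d['point'])-PORT)@np.array([PX,HY,AX]).T,3).tolist(),round(d['conf'],2)) for d in viewer.spot_point(t,'scene')][:4])
    cv2.imwrite('pics/s5c.png',cv2.resize(s['pixels'][140:320,220:460,::-1],None,fx=3,fy=3))
print(readout.get_clock())
E
```

```text
False [-0.1 -0.2 -0.1]
0.02866222399087727 58.79591166973114 [ 0.00027097 -0.00040283  0.00082582] [ 1.2 -0.2  6. ]
[ 0.6  0.1 -0.8] 0.02881426732641919
filter_mid [([-0.067, -0.349, -0.019], 0.88), ([-0.093, -0.404, -0.007], 0.88), ([-0.159, -0.355, 0.034], 0.84), ([0.001, -0.001, 0.122], 0.6)]
filter_stem [([-0.001, 0.0, 0.051], 0.87), ([-0.101, -0.351, -0.082], 0.87), ([-0.193, -0.362, -0.034], 0.81), ([-0.128, -0.405, -0.07], 0.56)]
18.2417
```

View pics/s5c.png

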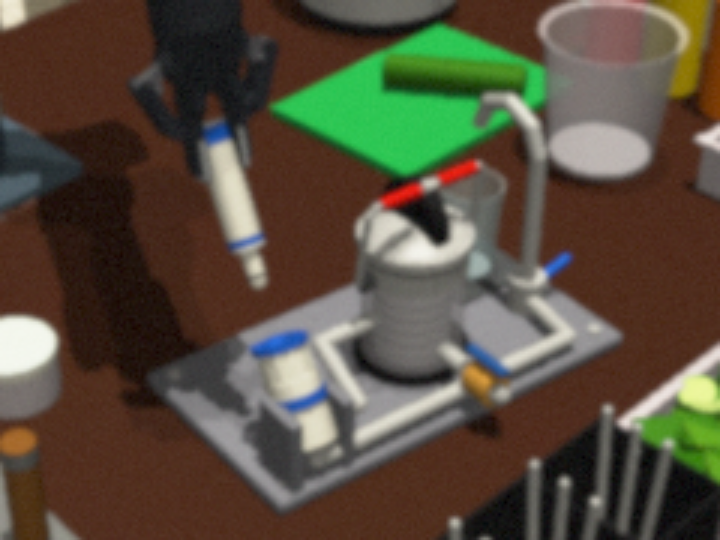

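The crop shows the held tube, with its stem at about (258,280), lined up on the port axis above the blue mouth at (282,345). The networks put the stem and centre within 1 mm of the axis, so I'm inserting.

Run:
```python
from h import *
F=lambda:(np.array([PX,HY,AX])@readout.get_contact_force()).round(1)
st=lambda:((readout.get_tcp_pos()-pose(PORT,AX,D,G)[0])@np.array([PX,HY,AX]).T*1000).round(1)
print(r.move_straight(pose(PORT-.011*AX,AX,D,G)[0],vel=.08,stop_force=12),st(),F())
for k in (16,20,24,28,31,33):
    h=r.move_straight(pose(PORT-k/1000*AX,AX,D,G)[0],vel=.04,stop_force=35); print(k,h,st(),F())
    if h: break
s=shot('scene','s6.png')
for t in('filter_mid','filter_stem'): print(t,[(np.round((np.array(d['point'])-PORT)@np.array([PX,HY,AX]).T,3).tolist(),round(d['conf'],2)) for d in viewer.spot_point(t,'scene')][:4])
print(readout.get_clock())
```

```text
False [  0.3  -0.3 -10.8] [ 1.8 -0.7 -2.9]
16 False [  0.4  -0.2 -16. ] [ 1.3 -2.6 -2.7]
20 False [  0.3  -0.2 -20.2] [ 2.2 -2.4 -2.4]
24 False [  0.2  -0.2 -24.4] [ 2.2 -3.2 -6.1]
28 False [  0.2  -0.2 -28.5] [ 2.8 -2.6 -7.2]
31 False [  0.2  -0.4 -30.8] [ 2.9 -3.5  8.5]
33 False [  0.1  -0.7 -31.2] [ 3.3 -1.5 39.2]
filter_mid [([0.0, 0.001, 0.042], 0.97), ([-0.157, -0.356, 0.03], 0.76), ([-0.064, -0.35, -0.016], 0.69), ([-0.093, -0.403, -0.01], 0.65)]
filter_stem [([-0.001, 0.002, -0.032], 0.84), ([-0.129, -0.406, -0.071], 0.75), ([-0.099, -0.348, -0.081], 0.69), ([-0.193, -0.361, -0.031], 0.55)]
20.8333
```

Run:
```python
from h import *
r.command_gripper(.06)
p=pose(PORT-.032*AX,AX,D,G)[0]
r.move_straight(p+.12*AX,vel=.15)
r.reach([.47,.0,.42],dn(np.pi/2-.1)); r.sleep(.5)
B=np.array([PX,HY,AX]).T
for c in('scene','wrist'):
    s=shot(c,c+'7.png'); W=cloud(s)
    for t in('filter_mid','filter_stem','bail_grip'): print(c,t,[(np.round((np.array(d['point'])-PORT)@B,3).tolist(),round(d['conf'],2)) for d in viewer.spot_point(t,c)][:4])
    L=(W-PORT)@B; m=(np.hypot(L[...,0],L[...,1])<.025)&(L[...,2]>.02)&(L[...,2]<.2)
    Q=L[m]; z=np.percentile(Q[:,2],97); print('tube top',z.round(4),'(112 home)',len(Q))
    T=Q[Q[:,2]>z-.004]; print(cv2.minEnclosingCircle((T[:,:2]*1000).astype(np.float32)),np.linalg.svd(T-T.mean(0))[2][2])
print(readout.get_clock(),readout.get_contact_force())
```

```text
scene filter_mid [([-0.003, -0.0, 0.043], 0.93), ([-0.159, -0.357, 0.03], 0.71), ([-0.092, -0.403, -0.011], 0.56)]
scene filter_stem [([-0.129, -0.402, -0.071], 0.97), ([-0.193, -0.361, -0.032], 0.91), ([-0.103, -0.351, -0.084], 0.85), ([0.001, 0.0, -0.032], 0.76)]
scene bail_grip [([0.03, 0.167, 0.078], 0.64)]
tube top 0.1123 (112 home) 445
((-2.4681036472320557, -5.036543369293213), 14.263078689575195) [-0.08898026  0.0742639  -0.99326099]
wrist filter_mid [([-0.002, -0.0, 0.04], 0.95)]
wrist filter_stem [([-0.004, -0.001, 0.04], 0.25)]
wrist bail_grip [([0.03, 0.172, 0.078], 0.71)]
tube top 0.1123 (112 home) 1546
((-5.687231063842773, 0.059773121029138565), 15.069610595703125) [-0.02573881  0.01570975  0.99954526]
24.225 [ 0.58317334 -0.5756518   0.48957757]
```

View pics/wrist7.png

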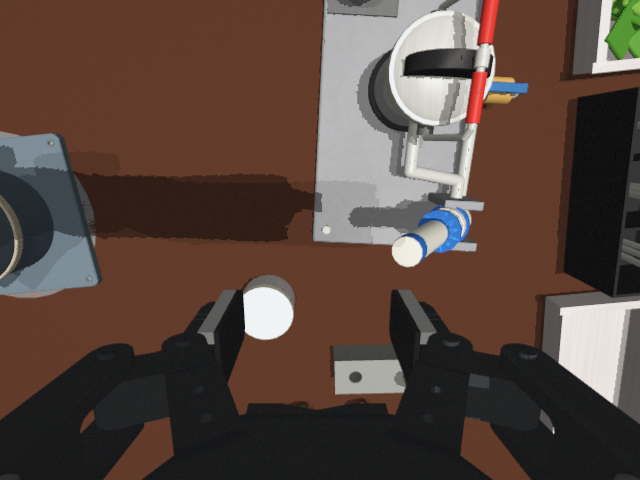

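The wrist view shows the tube seated in the port, running from (408,250) to (445,230), with its top at 112 mm, which is the home depth. It tilts about 2°, the bail is clamped at (480,60), and the robot is clear of everything.

```bash
python3 -c "
from h import *
print(ticket.job_done(),readout.get_clock())"
```

```text
the job is handed in; nothing more can be done
the job is handed in; nothing more can be done
```

The job is handed in at about 24 s of the 61 s allowed: the bail is clamped on its stop past dead centre, the fresh tube is bottomed in the leaning port (stem about 32 mm deep, about 2° off its axis), and both are released; I got no verdict back and took no last look at the spent tube or bystanders, though no contact with them showed.

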